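Move the imaging reagents from the carrying rack to the dry-block warmer in order of use

TASK

The four small vessels in the carrying rack stand in the order in which they will be used at the microscope, and must be warm by then. Move them to the wells of the dry-block warmer behind the laptop, one in each well and in the same order from left to right, each standing upright on the floor of its well. Never tip one over, and leave the media bottle and the lens case where they are.

Things in the scene. Friction and masses are not known exactly. Their poses are not given: they have to be found in the camera images.
- tube: Tallest of the four vessels: clear plastic screw-cap tube with a white cap, standing on its flat skirt, 29 mm across the body, 32 mm across the cap (which begins 88 mm above the foot), 102 mm high, 18 g. Origin: centre of its foot; z up along its axis. Starts upright in a cup of the carrying rack, foot about 8 mm above the cart top.
- vial: Shortest of the four: clear glass injection vial with an aluminium crimp cap, 30 mm across, straight-sided to 43 mm, neck and 21 mm wide cap above, 60 mm high, 45 g. Origin: centre of its foot; z up. Starts like the tube.
- oil_bottle: Small black plastic oil bottle with a narrow pointed top, body 30 mm across and straight-sided to 46 mm, then a 20 mm wide neck and top, 77 mm high, 40 g. Origin: centre of its foot; z up. Starts like the tube.
- dropper: Small brown bottle with a white top and a thin bent white spout, body 33 mm across up to 44 mm, neck 20 mm wide to 61 mm, spout to 92 mm; 62 g. Origin: centre of its foot, on the axis of the round body; the spout bends over towards +y of its frame, up to 24 mm from the axis, along the row. Starts like the tube.
- warmer: White dry-block warmer 100 (x) x 284 (y) mm, fixed behind the black laptop; its aluminium block's top is 116 mm up. Four open wells in a row along its y, at y = 81, 27, -27, -81 mm, x = 0, each 38 mm wide, 16 mm deep, floor 100 mm up. Origin: centre of its underside, on the cart top; x points away from the robot, y to the left, turned up to 9 degrees.
- rack: White plastic carrying rack, 62 x 204 x 16 mm, fixed on the cart left of the black laptop, which lies on a black instrument, together 0.2 m high. Four cups stand in it in a row along its y axis, at y = 72, 24, -24, -72 mm, rims 26 mm above the cart top. Origin: centre of its underside; x points away from the robot, y to the left, turned up to 15 degrees.
- cup_tube: Open round grey plastic cup, 43 mm across and 22 mm high, that stays in the carrying rack; the capped tube stands in it at the start, so it marks that vessel's place in the row. Its bore is 33 mm wide and 18 mm deep. Origin: centre of its underside, 4 mm below the vessel's foot, on the vessel's axis.
- cup_vial: Open round grey plastic cup, 43 mm across and 22 mm high, that stays in the carrying rack; the vial stands in it at the start, so it marks that vessel's place in the row. Its bore is 34 mm wide and 18 mm deep. Origin: centre of its underside, 4 mm below the vessel's foot, on the vessel's axis.
- cup_oil_bottle: Open round grey plastic cup, 43 mm across and 22 mm high, that stays in the carrying rack; the black oil bottle stands in it at the start, so it marks that vessel's place in the row. Its bore is 34 mm wide and 18 mm deep. Origin: centre of its underside, 4 mm below the vessel's foot, on the vessel's axis.
- cup_dropper: Open round grey plastic cup, 43 mm across and 22 mm high, that stays in the carrying rack; the brown dropper bottle stands in it at the start, so it marks that vessel's place in the row. Its bore is 37 mm wide and 18 mm deep. Origin: centre of its underside, 4 mm below the vessel's foot, on the vessel's axis.
- media_bottle: Bystander: glass bottle with a blue screw cap, 56 mm across, 105 mm high, standing on the cart nearer the robot than the rack and left of it. Origin: centre of its foot. Leave it alone.
- objective_case: Bystander: clear round lens case on a black base, 44 mm across, 72 mm high, standing on the cart behind the rack. Origin: centre of its foot. Leave it alone.

How it is judged:
At the end, for the whole second after the job is handed in: Each vessel stands upright (within 0.2 rad) and at rest on the floor of a well (foot within 5 mm of its height, axis within 10 mm of its centre); counted from the left, the well's place in its row equals the place in the rack's row of the cup that held this vessel at the start (x of tube in the frame of warmer between -0.01 and 0.01 m and z of tube in the frame of warmer between 0.095 and 0.105 m and ((y of cup_tube in the frame of rack between -0.082 and -0.062 m and y of tube in the frame of warmer between -0.091 and -0.071 m) or (y of cup_tube in the frame of rack between -0.034 and -0.014 m and y of tube in the frame of warmer between -0.037 and -0.017 m) or (y of cup_tube in the frame of rack between 0.014 and 0.034 m and y of tube in the frame of warmer between 0.017 and 0.037 m) or (y of cup_tube in the frame of rack between 0.062 and 0.082 m and y of tube in the frame of warmer between 0.071 and 0.091 m)) and angle between each of tube, vial, oil_bottle, dropper's own z axis and vertical below 0.2 rad and linear speed of each of tube, vial, oil_bottle, dropper below 0.02 m/s and x of vial in the frame of warmer between -0.01 and 0.01 m and z of vial in the frame of warmer between 0.095 and 0.105 m and ((y of cup_vial in the frame of rack between -0.082 and -0.062 m and y of vial in the frame of warmer between -0.091 and -0.071 m) or (y of cup_vial in the frame of rack between -0.034 and -0.014 m and y of vial in the frame of warmer between -0.037 and -0.017 m) or (y of cup_vial in the frame of rack between 0.014 and 0.034 m and y of vial in the frame of warmer between 0.017 and 0.037 m) or (y of cup_vial in the frame of rack between 0.062 and 0.082 m and y of vial in the frame of warmer between 0.071 and 0.091 m)) and x of oil_bottle in the frame of warmer between -0.01 and 0.01 m and z of oil_bottle in the frame of warmer between 0.095 and 0.105 m and ((y of cup_oil_bottle in the frame of rack between -0.082 and -0.062 m and y of oil_bottle in the frame of warmer between -0.091 and -0.071 m) or (y of cup_oil_bottle in the frame of rack between -0.034 and -0.014 m and y of oil_bottle in the frame of warmer between -0.037 and -0.017 m) or (y of cup_oil_bottle in the frame of rack between 0.014 and 0.034 m and y of oil_bottle in the frame of warmer between 0.017 and 0.037 m) or (y of cup_oil_bottle in the frame of rack between 0.062 and 0.082 m and y of oil_bottle in the frame of warmer between 0.071 and 0.091 m)) and x of dropper in the frame of warmer between -0.01 and 0.01 m and z of dropper in the frame of warmer between 0.095 and 0.105 m and ((y of cup_dropper in the frame of rack between -0.082 and -0.062 m and y of dropper in the frame of warmer between -0.091 and -0.071 m) or (y of cup_dropper in the frame of rack between -0.034 and -0.014 m and y of dropper in the frame of warmer between -0.037 and -0.017 m) or (y of cup_dropper in the frame of rack between 0.014 and 0.034 m and y of dropper in the frame of warmer between 0.017 and 0.037 m) or (y of cup_dropper in the frame of rack between 0.062 and 0.082 m and y of dropper in the frame of warmer between 0.071 and 0.091 m))); the robot touches nothing.
It fails at once if a vessel is tipped over (more than 0.7 rad) (angle between any of tube, vial, oil_bottle, dropper's own z axis and vertical above 0.7 rad).
It fails at once if the media bottle or the lens case is moved more than 25 mm (distance of any of media_bottle, objective_case from where it was at the start of the episode above 0.025 m).
It also fails if it takes over 128 s, if anything falls off the work surface, if the arm or the gripper's body presses on something with over 40 N, if the wrist force passes 120 N, or if a joint passes its speed limit or range.

ROBOT

A 6-joint arm with a two-finger parallel gripper is mounted at the origin on a cart in front of the work surface, level with it; the furniture and walls round the work are solid. World frame = base frame: x ahead of the robot, y to its left, z up, the work surface at z = 0. Lengths are in m, angles in rad, forces in N, time in s.
With the tool pointing down it reaches from about 0.275 to 0.725 m from the base axis. Payload 5.6 kg.
Tool frame: the origin (TCP) lies midway between the tips of the shut fingers; the grasp point (between the pads) lies 19 mm behind it (bot.tcp_to_grasp is the z of the grasp point in the tool frame, in m); z points along the fingers, y is the line along which they close (so a half turn about z gives the same grasp; the last joint's range is limited). The gripper opens to 85 mm and grips with 20 to 120 N. Pads are 22 mm wide; open, the fingers measure 114 mm over their backs; the gripper's body (76 mm by 85 mm) begins 54 mm behind the grasp point. The pads swing forward as they close: fully open they stand 13 mm farther back than shut.
Start: joints at [-1.032, 0.255, 0.108, 0, -1.424, -0.285], TCP at [0.138, -0.532, 0.231] pointing down, gripper open.
Joint ranges: [-2.95, 2.95], [-1.21, 1.97], [-1.09, 1.5], [-2.87, 1.71], [-2.94, -0.07], [-3.05, 3.05]. Speed limits (rad/s): [2.57, 2.57, 3.14, 3.14, 3.14, 3.14].

INTERFACE

Orientations are given as a unit quaternion [x, y, z, w].
In Python, from cell import bot, viewer, sign_off, models gives the robot as it stands.
- The arm moves only by the tool send_rows, never from a script. Its argument "rows" is a list that holds one entry, the list of rows, each a list of 5 numbers: the shift along the world's x, y, z normalised to -1 to 1, where 1 is 50 mm, then the turn about the world's z normalised to -1 to 1, where 1 is pi rad, then the finger opening in mm, from 0 to 85.4. In form: [[[x, y, z, spin, fingers], ...]]. A call has 1 to 12 rows; each row shifts and turns the commanded pose from where the row before left it; what a row does not reach is not made up. A row lasts 1/10 s, in which the tool goes at most 50 mm and 8.59 degrees, less where a joint would pass 70% of its speed; a pose out of reach is approached as far as the arm can. A call with a number of a shift or a turn outside -1 to 1 is refused whole. A call with a gripper value outside its range is refused whole. The fingers move at their own pace and stop on an object; "newtons" is the grip in N (left out, the last holds). Time passes only in rows, so rows that do not move let the fingers close. It gives the time, the measured TCP pose, the force, the opening and the grip force at its end, in the units of the state.
- bot.get_obs(): the state, without advancing time (a new reading comes with each control period).
- viewer.snapshot(name): name is "scene" or "top" or "wrist"; returns a dict with "img" (480x640x3 uint8, red, green, blue), "camera_matrix" (3x3 intrinsics, pixels), "rvec" (rotation vector, rad) and "tvec" (3), from world to camera coordinates, as OpenCV has them; the wrist camera has in their place "hand_eye" (4x4, takes a point from camera to tool coordinates, whose origin is the TCP and whose axes are the flange's). Camera axes: x right, y down, z forward; pixel columns grow to the right and rows downward; lengths in m; the calibration is good to about 2 mm. A picture is of the moment at which its call begins: read the wrist's pose just before it. There is no depth.
- sign_off(): hands the job in; it is judged then, once.
Trained networks look in a picture, given as the dict that the camera call returned (one of the last four; its "shot" number tells which), for a name from the list of things; names that differ only in an ending like _2 or _b are one class to them, and where a whole thing is asked for, a point or a joint stands for the part that bears it (a point fixed in the world has none). Each returns a list of dicts, best first, with "score" (0 to 1); they miss things now and then, are a little off and sometimes report something else, mostly with a low value. They report only what shows in the picture. A call takes as long as a camera call.
- models.silhouettes(picture, thing): "pixels" (480x640 bool, what is visible of it) and "bbox" ([left, top, right, bottom] in pixels, round what is visible of it).
- models.mark_of(picture, thing): "pixel" ([column, row] in pixels: a listed point, or the origin of a listed thing).
The state is a dict: "clock": time; "q": joint angles; "joint_vel": joint speeds; "joint_torque": joint torques, N m; "ee_pos": TCP position; "eef_rot": TCP orientation; "contact_force": force on the tool from outside, world axes, zero at the start; "torque": the same for the moment, N m; "opening": finger opening in m; "grip_force": force on a finger pad.
Only numpy, scipy, OpenCV 4.12 (cv2) and the standard library are available. Lean on these libraries where they do the work, as an engineer would, in place of code of your own. Each camera call takes 0.05 s, during which the arm holds its last target. There are 200 camera calls.

## Working session

There is one attempt and no reset: what is moved stays moved. The work goes in short steps, Python scripts to look and compute and a tool call to move; the robot and the scene stay as the last step left them, time stands still between calls to the robot, and variables do not carry over. Pictures are saved under pics/ and viewed, at most 14 in all, crops included, and the job is handed in when it is done.

Besides the shell and the picture viewer there is one more tool, called after "Call:" in YAML: its name, and indented under it one key for each argument. send_rows: Moves the arm, as the interface text tells. Its arguments: {"type":"object","properties":{"rows":{"type":"array"},"newtons":{"type":"number"}},"required":["rows"]}

```bash
mkdir -p pics; ls
cat > h.py <<'E'
import numpy as np, cv2
from cell import bot, viewer, models
N=["tube","vial","oil_bottle","dropper","warmer","rack","cup_tube","cup_vial","cup_oil_bottle","cup_dropper","media_bottle","objective_case"]
def cam(p):
    if "rvec" in p:
        return cv2.Rodrigues(np.array(p["rvec"],float))[0], np.array(p["tvec"],float).ravel()
def ray_z(p,px,z):
    R,t=cam(p); K=np.array(p["camera_matrix"])
    d=R.T@np.linalg.inv(K)@np.array([px[0],px[1],1.]); c=-R.T@t
    return c+d*(z-c[2])/d[2]
def save(p,n): cv2.imwrite(f"pics/{n}.png",p["img"][:,:,::-1])
E
python3 - <<'E'
from h import *
o=bot.get_obs(); print({k:np.round(v,3) for k,v in o.items()}, bot.tcp_to_grasp)
for v in ["scene","top"]:
    p=viewer.snapshot(v); save(p,v); R,t=cam(p); print(v,"cam at",-R.T@t)
    for n in N:
        m=models.mark_of(p,n)[:2]; s=models.silhouettes(p,n)[:1]
        print(n,[(np.round(a["pixel"],1).tolist(),round(a["score"],2)) for a in m],[(np.round(a["bbox"]).tolist(),round(a["score"],2)) for a in s], np.round(ray_z(p,m[0]["pixel"],{"warmer":0,"rack":0}.get(n,.008 if n in N[:4] else .004)),3) if m else "")
E
```

```text
pics
{'clock': np.float64(0.0), 'q': array([-1.032,  0.256,  0.107, -0.   , -1.424, -0.285]), 'joint_vel': array([-0.002, -0.001, -0.001, -0.001, -0.002,  0.001]), 'joint_torque': array([ 0.0000e+00, -3.8663e+01,  2.3794e+01,  5.3650e+00, -6.0000e-03,
       -0.0000e+00]), 'ee_pos': array([ 0.138, -0.532,  0.23 ]), 'eef_rot': array([-0.127,  0.992,  0.001, -0.   ]), 'contact_force': array([-0.342, -0.01 ,  0.146]), 'torque': array([-0.047, -0.005, -0.012]), 'grip_force': np.float64(0.0), 'opening': np.float64(0.085)} -0.0187
scene cam at [-0.10792513  0.66969668  0.66564144]
tube [([221.0, 307.9], 0.63)] [([206.0, 263.0, 226.0, 310.0], 0.73)] [0.485 0.416 0.008]
vial [([236.9, 299.1], 0.69), ([158.4, 279.7], 0.66)] [([229.0, 270.0, 245.0, 297.0], 0.89)] [0.487 0.382 0.008]
oil_bottle [([260.3, 287.9], 0.84), ([220.2, 313.7], 0.34)] [([248.0, 277.0, 273.0, 295.0], 0.72)] [0.486 0.332 0.008]
dropper [([282.2, 275.4], 0.84)] [([268.0, 239.0, 290.0, 275.0], 0.77)] [0.49  0.28  0.008]
warmer [] [([280.0, 127.0, 368.0, 216.0], 0.65)] 
rack [] [([194.0, 265.0, 300.0, 330.0], 0.75)] 
cup_tub
[... 1110 characters left out ...]
.9, 188.3], 0.59)] [([205.0, 238.0, 304.0, 274.0], 0.64)] [0.486 0.347 0.   ]
cup_tube [([216.6, 257.2], 0.65)] [([208.0, 245.0, 231.0, 269.0], 0.43)] [0.481 0.431 0.004]
cup_vial [([241.6, 256.7], 0.66)] [([201.0, 242.0, 225.0, 264.0], 0.65)] [0.483 0.377 0.004]
cup_oil_bottle [([265.4, 253.2], 0.6)] [([252.0, 245.0, 277.0, 266.0], 0.41)] [0.492 0.327 0.004]
cup_dropper [([415.4, 180.1], 0.47), ([286.7, 256.8], 0.43)] [([279.0, 248.0, 295.0, 263.0], 0.6)] [0.662 0.003 0.004]
media_bottle [([179.8, 310.7], 0.67), ([218.1, 255.7], 0.37)] [([159.0, 295.0, 196.0, 329.0], 0.87)] [0.366 0.501 0.004]
objective_case [([196.5, 188.9], 0.89)] [([183.0, 169.0, 213.0, 201.0], 0.93)] [0.631 0.483 0.004]
```

Run:
```python
import cv2
a=cv2.imread("pics/top.png")[120:350,130:530]; cv2.imwrite("pics/topc.png",cv2.resize(a,(800,460),interpolation=3))
a=cv2.imread("pics/scene.png")[100:400,120:420]; cv2.imwrite("pics/scenec.png",cv2.resize(a,(600,600),interpolation=3))
```

```text
(no output)
```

View pics/topc.png

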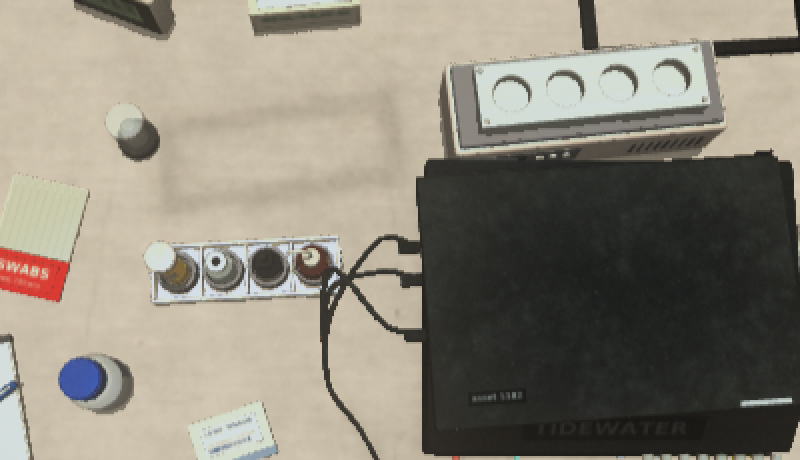

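View pics/scenec.png

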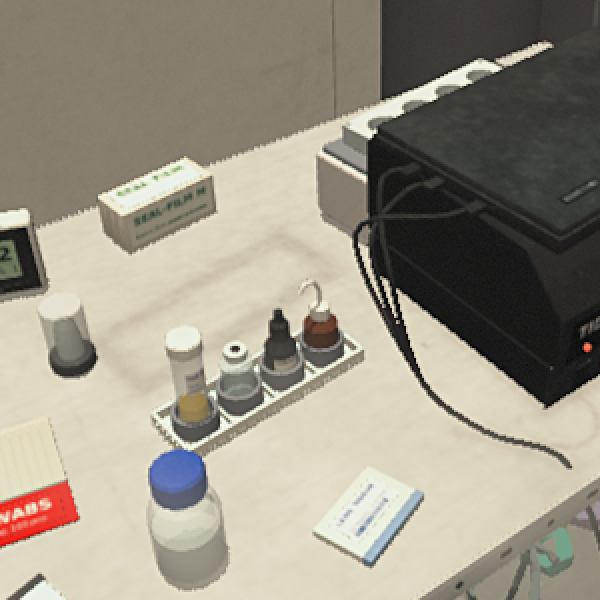

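Order from the left is tube, vial, oil bottle, dropper. The wells sit at crop (512,93), (565,88), (618,82), (671,77), and the laptop's back edge is near crop row 160. Next I'll get their positions.

Run:
```python
from h import *
p=viewer.snapshot("top"); s=viewer.snapshot("scene"); w=viewer.snapshot("wrist")
print(np.round(w["hand_eye"],3).tolist(), np.round(w["camera_matrix"],0).tolist(), p["camera_matrix"])
f=lambda c:(130+c[0]/2,120+c[1]/2)
for c in [(512,93),(565,88),(618,82),(671,77)]: print("well",np.round(ray_z(p,f(c),.116),3))
for c in [(418,160),(795,152),(430,450)]: print("laptop z.2",np.round(ray_z(p,f(c),.2),3))
for c in [(153,248),(340,237),(342,290),(157,303)]: print("rack corner z.016",np.round(ray_z(p,f(c),.016),3))
def tri(a,b):
    P=[]
    for q in (p,s):
        R,t=cam(q); P.append(np.array(q["camera_matrix"])@np.c_[R,t])
    X=cv2.triangulatePoints(P[0],P[1],np.array(a,float),np.array(b,float)); return (X[:3]/X[3]).ravel()
g=lambda c:(120+c[0]/2,100+c[1]/2)
print("cable",tri(f((325,292)),g((355,232))),tri(f((325,335)),g((385,310))), tri(f((380,458)),g((570,463))))
```

```text
[[-0.001, -0.961, -0.277, 0.069], [1.0, -0.0, -0.001, -0.001], [0.001, -0.277, 0.961, -0.141], [0.0, 0.0, 0.0, 1.0]] [[391.0, 0.0, 322.0], [0.0, 391.0, 241.0], [0.0, 0.0, 1.0]] [[517.9456553    0.         326.48933918]
 [  0.         517.9456553  245.77971495]
 [  0.           0.           1.        ]]
well [0.652 0.082 0.116]
well [0.659 0.029 0.116]
well [ 0.666 -0.024  0.116]
well [ 0.673 -0.077  0.116]
laptop z.2 [0.558 0.178 0.2  ]
laptop z.2 [ 0.573 -0.163  0.2  ]
laptop z.2 [0.303 0.165 0.2  ]
rack corner z.016 [0.507 0.451 0.016]
rack corner z.016 [0.523 0.253 0.016]
rack corner z.016 [0.466 0.25  0.016]
rack corner z.016 [0.448 0.443 0.016]
cable [0.44579488 0.26487598 0.16715028] [0.41063645 0.26402679 0.10479588] [ 0.2753241   0.19286427 -0.01163877]
```

Call:
send_rows:
  rows:
    - [[0, 0, 1, 0.0438, 85], [0, 0, 1, 0.0438, 85], [0.3, 0.9, 0.4, 0.0438, 85], [0.35, 0.9, 0, 0.0438, 85], [0.35, 0.9, 0, 0.0438, 85], [0.35, 0.9, 0, 0.0438, 85], [0.35, 0.9, 0, 0.0438, 85], [0.35, 0.9, 0, 0.0438, 85], [0.35, 0.9, 0, 0.0438, 85], [0.35, 0.9, 0, 0.0438, 85]]

```text
clock: 3.65
ee_pos: [0.2751, -0.172, 0.351]
eef_rot: [0.729, -0.684, 0.001, -0.0]
contact_force: [2.0, 0.4, 0.2]
opening: 0.0848
grip_force: 0.0
```

Call:
send_rows:
  rows:
    - [[0.42, 0.91, 0, 0.0007, 85], [0.42, 0.91, 0, 0.0007, 85], [0.42, 0.91, 0, 0.0007, 85], [0.42, 0.91, 0, 0.0007, 85], [0.42, 0.91, 0, 0.0007, 85], [0.42, 0.91, 0, 0.0007, 85], [0.42, 0.91, 0, 0.0007, 85], [0.42, 0.91, 0, 0.0007, 85], [0.42, 0.91, 0, 0, 85], [0.42, 0.91, 0, 0, 85], [0, 0, 0, 0, 85], [0, 0, 0, 0, 85]]

```text
clock: 4.85
ee_pos: [0.485, 0.2813, 0.3492]
eef_rot: [0.734, -0.679, 0.0, 0.001]
contact_force: [-0.5, -0.3, -0.3]
opening: 0.0849
grip_force: 0.0
```

```bash
cat >> h.py <<'E'
from scipy.spatial.transform import Rotation as Ro
def wrist(name=None):
    o=bot.get_obs(); p=viewer.snapshot("wrist")
    T=np.eye(4); T[:3,:3]=Ro.from_quat(o["eef_rot"]).as_matrix(); T[:3,3]=o["ee_pos"]
    W=np.linalg.inv(T@np.array(p["hand_eye"])); p["rvec"]=cv2.Rodrigues(W[:3,:3])[0]; p["tvec"]=W[:3,3]
    if name: save(p,name)
    return p,o
def proj(p,X):
    return cv2.projectPoints(np.array(X,float).reshape(-1,3),np.array(p["rvec"],float),np.array(p["tvec"],float),np.array(p["camera_matrix"]),None)[0].reshape(-1,2)
def circle(z,r,c,n=40):
    a=np.linspace(0,2*np.pi,n); return np.c_[c[0]+r*np.cos(a),c[1]+r*np.sin(a),0*a+z]
E
python3 - <<'E'
from h import *
p,o=wrist("w1"); print(np.round(o["ee_pos"],4),np.round(o["eef_rot"],4),np.round(o["q"],3))
for n in N[:4]+N[6:10]+["rack"]:
    q={k:v for k,v in p.items() if k not in("rvec","tvec")}
    for a in models.mark_of(p,n)[:2]: print(n,np.round(a["pixel"],1),round(a["score"],2),np.round(ray_z(p,a["pixel"],0 if n=="rack" else .008 if n in N[:4] else .004),4))
E
```

```text
[0.485  0.2813 0.3492] [ 0.734  -0.6791  0.      0.0014] [ 0.805  0.281  0.438  0.    -1.731 -0.727]
tube [315.4 292.9] 0.89 [0.4835 0.4203 0.008 ]
tube [317.5 260.8] 0.44 [0.484  0.3749 0.008 ]
vial [315.5 260.4] 0.8 [0.4867 0.3746 0.008 ]
oil_bottle [315.  224.9] 0.97 [0.4907 0.3272 0.008 ]
dropper [315.2 184.4] 0.96 [0.4942 0.276  0.008 ]
dropper [314.7 293.7] 0.35 [0.4843 0.4215 0.008 ]
cup_tube [314.8 295.3] 0.72 [0.4839 0.4255 0.004 ]
cup_vial [316.1 258.2] 0.72 [0.486  0.3729 0.004 ]
cup_vial [313.5 223.3] 0.55 [0.4928 0.3262 0.004 ]
cup_oil_bottle [315.2 225.6] 0.6 [0.4904 0.3291 0.004 ]
cup_dropper [316.3 187.7] 0.85 [0.4926 0.2805 0.004 ]
rack [315.8 244.1] 0.79 [0.4878 0.3548 0.    ]
```

View pics/w1.png

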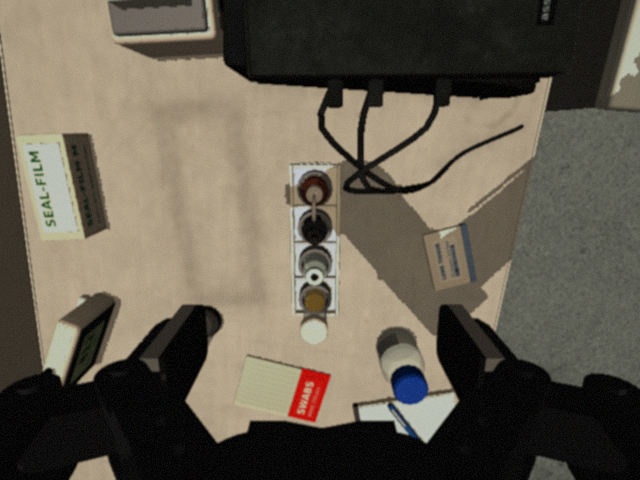

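The wrist view shows the rack as a vertical strip, columns 290–340 and rows 163–315. The dropper is at the top (315,188) and the cable bunch sits at about (345–400, 185). I'll fit the rack and warmer poses to image edges.

```bash
cat >> h.py <<'E'
from scipy.optimize import minimize
def rackpts():
    a=np.linspace(-1,1,60); e=[]
    for z in(.016,):
        e+=[np.c_[.031*a,0*a+s*.102,0*a+z] for s in(-1,1)]+[np.c_[0*a+s*.031,.102*a,0*a+z] for s in(-1,1)]
    return np.vstack(e)
def wellpts(): return np.vstack([circle(.116,.019,(0,y)) for y in(.081,.027,-.027,-.081)])
def place(P,x):
    c,s=np.cos(x[2]),np.sin(x[2]); return np.c_[x[0]+c*P[:,0]-s*P[:,1],x[1]+s*P[:,0]+c*P[:,1],P[:,2]]
def fit(pics,P,x0,r=(.012,.012,.06)):
    G=[]
    for p in pics:
        g=cv2.cvtColor(p["img"],cv2.COLOR_RGB2GRAY).astype(np.float32)
        m=np.hypot(cv2.Sobel(g,5,1,0),cv2.Sobel(g,5,0,1)); m=np.minimum(m,250); G.append(cv2.GaussianBlur(m,(0,0),1.0))
    def cost(x):
        v=0
        for p,m in zip(pics,G):
            u=proj(p,place(P,x)).astype(np.float32); v-=cv2.remap(m,u[None,:,0].copy(),u[None,:,1].copy(),1).mean()
        return v
    g=[np.linspace(-k,k,9) for k in r]
    X=np.array(np.meshgrid(*g)).reshape(3,-1).T+x0
    b=min(X,key=cost); k=minimize(cost,b,method="Nelder-Mead",options=dict(initial_simplex=b+np.vstack([np.zeros(3),np.diag([.002,.002,.01])])))
    return k.x,k.fun
E
python3 - <<'E'
from h import *
p=viewer.snapshot("top"); w,o=wrist(); s=viewer.snapshot("scene")
for pics in([p],[w],[s],[p,w]): print("rack",*fit(pics,rackpts(),np.array([.487,.35,.08])))
print("warmer",*fit([p],wellpts(),np.array([.6625,.0025,.13])))
def tri(p,a,s,b):
    P=[]
    for q in (p,s):
        P.append(np.array(q["camera_matrix"])@np.c_[cv2.Rodrigues(np.array(q["rvec"]))[0],np.array(q["tvec"]).reshape(3,1)])
    X=cv2.triangulatePoints(P[0],P[1],np.array(a,float),np.array(b,float)); return (X[:3]/X[3]).ravel()
print(tri(p,(302.5,260),w,(365,181)), tri(p,(292.5,265),w,(370,191)),tri(p,(292,262),w,(346,189)))
# cable views, enlarged and stacked
a=cv2.resize(p["img"][215:305,270:360],(400,400),interpolation=3); b=cv2.resize(w["img"][70:210,310:450],(400,400),interpolation=3)
cv2.imwrite("pics/cab.png",np.hstack([a,b])[:,:,::-1])
E
```

```text
rack [0.48443384 0.33864054 0.05243792] -128.57542419433594
rack [0.48608075 0.3523432  0.11353201] -102.39347839355469
rack [0.48985169 0.35322822 0.12560092] -150.50332641601562
rack [0.48609717 0.35246303 0.10366816] -225.24607849121094
warmer [0.66299389 0.00311955 0.13251835] -133.89712524414062
[0.4524281  0.24388249 0.17436892] [0.44562591 0.26009626 0.14953112] [0.46132683 0.26604834 0.0870184 ]
```

View pics/cab.png

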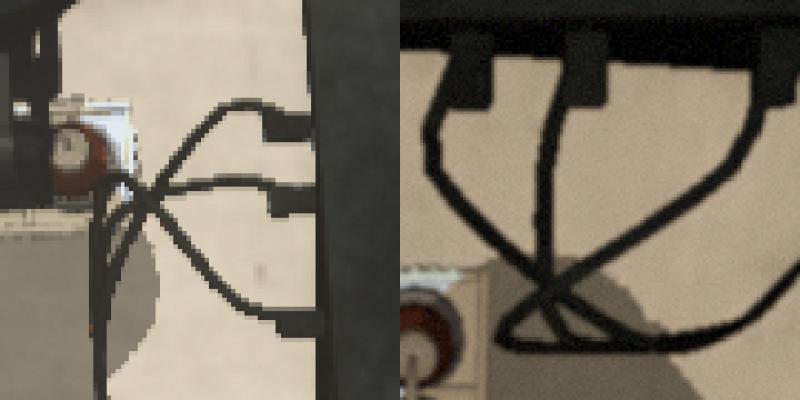

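The left panel is the top view and the right one the wrist view. Three cables cross right-front of the dropper and curl close to the rack's corner, at wrist px of about (345,187). I'll carve them in 3D from three views and redo the rack fit with the unobstructed top picture.

Run:
```python
from h import *
p=viewer.snapshot("top"); w,o=wrist(); s=viewer.snapshot("scene")
p["img"]=cv2.imread("pics/top.png")[:,:,::-1].copy(); s["img"]=cv2.imread("pics/scene.png")[:,:,::-1].copy()
for pics in([p],[w],[s],[p,w,s]): 
    x,f=fit(pics,rackpts(),np.array([.487,.351,.085]),(.008,.008,.04)); print("rack",x.round(4),round(f,1))
print("warmer",fit([p],wellpts(),np.array([.6625,.0025,.13])))
x,y,z=np.meshgrid(np.arange(.40,.50,.001),np.arange(.225,.31,.001),np.arange(.0,.21,.002),indexing="ij")
V=np.c_[x.ravel(),y.ravel(),z.ravel()]; D=np.zeros(len(V))
for q in(p,s,w):
    g=cv2.GaussianBlur(q["img"].max(2).astype(np.float32),(0,0),.6); u=proj(q,V).astype(np.float32)
    D=np.maximum(D,np.concatenate([cv2.remap(g,c[None,:,0].copy(),c[None,:,1].copy(),1)[0] for c in np.array_split(u,100)]))
V=V[(D<75)&(np.hypot(V[:,0]-.494,V[:,1]-.278)>.019)]
rel=V[:,:2]-[.494,.278]
for a in np.arange(0,.21,.012):
    k=(V[:,2]>=a)&(V[:,2]<a+.012)
    if k.sum():
        i=np.hypot(*rel[k].T).argmin(); d=(rel[k]@[-.7071,-.7071]).min()
        print(round(a,3),k.sum(),"mean",V[k,:2].mean(0).round(3),"nearest",V[k][i].round(3),"ymax",V[k][V[k,1].argmax()].round(3),"xmax",V[k][V[k,0].argmax()].round(3),"diag min",round(d,3))
```

```text
rack [0.4848 0.3424 0.0689] -135.5
rack [0.4859 0.3525 0.1156] -103.2
rack [0.4903 0.3525 0.1376] -155.0
rack [0.4857 0.353  0.0761] -379.5
warmer (array([0.66314921, 0.0031292 , 0.13305883]), np.float64(-137.3406982421875))
0.036 4 mean [0.45  0.226] nearest [0.45  0.226 0.042] ymax [0.45  0.226 0.042] xmax [0.45  0.225 0.042] diag min 0.068
0.048 19 mean [0.463 0.228] nearest [0.461 0.235 0.058] ymax [0.46  0.235 0.056] xmax [0.48  0.225 0.048] diag min 0.047
0.06 54 mean [0.457 0.232] nearest [0.464 0.239 0.07 ] ymax [0.464 0.239 0.07 ] xmax [0.476 0.229 0.06 ] diag min 0.047
0.072 87 mean [0.439 0.24 ] nearest [0.463 0.24  0.074] ymax [0.4   0.265 0.082] xmax [0.476 0.225 0.072] diag min 0.049
0.084 548 mean [0.424 0.256] nearest [0.455 0.249 0.092] ymax [0.405 0.266 0.088] xmax [0.474 0.225 0.086] diag min 0.048
0.096 844 mean [0.426 0.257] nearest [0.461 0.252 0.104] ymax [0.406 0.266 0.096] xmax [0.47  0.227 0.098] diag min 0.042
0.108 962 mean [0.44  0.253] nearest [0.46  0.253 0.108] ymax [0.423 0.266 0.108] xmax [0.468 0.229 0.108] diag min 0.042
0.12 1022 mean [0.446 0.25 
[... 253 characters left out ...]
st [0.469 0.258 0.144] ymax [0.456 0.263 0.144] xmax [0.479 0.225 0.152] diag min 0.032
0.156 2135 mean [0.45  0.244] nearest [0.467 0.258 0.156] ymax [0.459 0.261 0.158] xmax [0.479 0.225 0.156] diag min 0.033
0.168 1772 mean [0.45  0.242] nearest [0.459 0.258 0.168] ymax [0.456 0.259 0.168] xmax [0.478 0.225 0.168] diag min 0.039
0.18 1227 mean [0.45  0.242] nearest [0.458 0.247 0.18 ] ymax [0.443 0.256 0.18 ] xmax [0.476 0.225 0.18 ] diag min 0.047
0.192 1046 mean [0.449 0.241] nearest [0.458 0.251 0.192] ymax [0.442 0.254 0.192] xmax [0.474 0.225 0.192] diag min 0.045
0.204 458 mean [0.448 0.242] nearest [0.457 0.251 0.204] ymax [0.441 0.252 0.204] xmax [0.472 0.225 0.204] diag min 0.045
```

Call:
send_rows:
  rows:
    - [[0.05, 0.15, -0.5, 0, 85], [0, 0.15, -0.5, 0, 85], [0, 0.15, -0.5, 0, 85], [0, 0.15, -0.5, 0, 85], [0, 0.2, -0.5, 0, 85], [0, 0, 0, 0, 85], [0, 0, 0, 0, 85]]

```text
clock: 6.35
ee_pos: [0.4874, 0.3201, 0.2262]
eef_rot: [0.734, -0.679, 0.0, 0.0]
contact_force: [0.5, 0.2, 0.0]
opening: 0.0852
grip_force: 0.0
```

Run:
```python
from h import *
w,o=wrist(); print(o["ee_pos"].round(4),o["eef_rot"].round(4))
for n in N[:4]+N[6:10]+["rack"]:
    for a in models.mark_of(w,n)[:1]: print(n,np.round(a["pixel"],1),round(a["score"],2),np.round(ray_z(w,a["pixel"],0 if n=="rack" else .008 if n in N[:4] else .004),4))
P=np.vstack([rackpts()]+[circle(.026,.0215,(0,y)) for y in(.072,.024,-.024,-.072)])
for pts in(rackpts(),P):
    x,f=fit([w],pts,np.array([.487,.351,.085]),(.008,.008,.04)); print("rack",x.round(4),round(f,1))
im=w["img"].copy()
for u in proj(w,place(P,x)): cv2.circle(im,tuple(int(round(v)) for v in u),0,(255,0,0),-1)
c=im[60:360,150:480]; cv2.imwrite("pics/fit.png",cv2.resize(c,(660,600),interpolation=cv2.INTER_NEAREST)[:,:,::-1])
```

```text
[0.4874 0.3201 0.2262] [ 7.338e-01 -6.794e-01  4.000e-04  2.000e-04]
tube [319.6 311. ] 0.61 [0.483  0.4253 0.008 ]
vial [316.3 262.7] 0.92 [0.49   0.3742 0.008 ]
oil_bottle [319.7 214.6] 0.81 [0.4903 0.3263 0.008 ]
dropper [317.7 162.4] 0.81 [0.4957 0.2783 0.008 ]
cup_tube [319.  305.7] 0.95 [0.4839 0.4214 0.004 ]
cup_vial [318.7 259.1] 0.79 [0.4879 0.3717 0.004 ]
cup_oil_bottle [319.8 211.8] 0.56 [0.4904 0.3244 0.004 ]
rack [319.9 242. ] 0.91 [0.488  0.3553 0.    ]
rack [0.4849 0.3531 0.0777] -88.1
rack [0.4891 0.3512 0.0737] -99.9
```

View pics/fit.png

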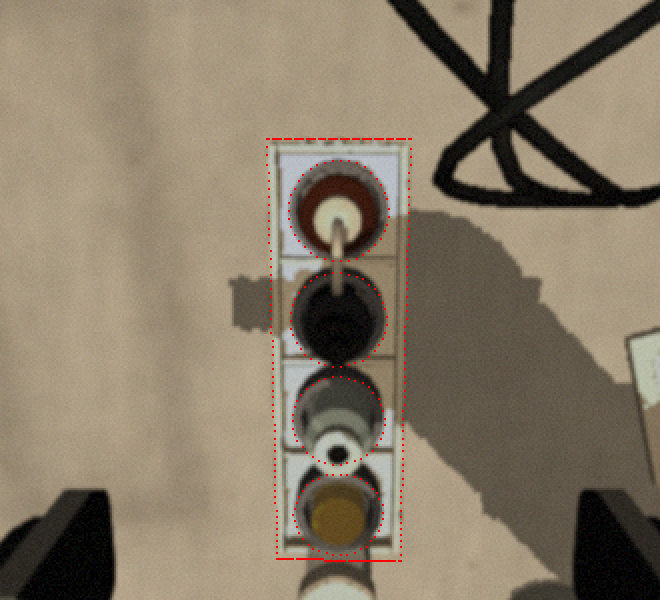

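The fitted cup circles lie on the cups in the picture, and they agree with the networks. The rack is at about (0.4895, 0.351), yaw 0.075. Now I'll fetch the tube.

Call:
send_rows:
  rows:
    - [[-0.02, 0.7, 0, 0, 85], [-0.02, 0.7, 0, 0, 85], [-0.026, 0.654, 0, 0, 85], [0, 0, -0.6, 0, 85], [0, 0, -0.7, 0, 85], [0, 0, -0.7, 0, 85], [0, 0, -0.7, 0, 85], [0, 0, -0.5, 0, 85], [0, 0, -0.22, 0, 85], [0, 0, 0, 0, 85], [0, 0, 0, 0, 85]]

```text
clock: 7.95
ee_pos: [0.4847, 0.4236, 0.0562]
eef_rot: [0.734, -0.679, 0.0, -0.001]
contact_force: [0.9, -0.2, -0.4]
opening: 0.0853
grip_force: 0.0
```

Call:
send_rows:
  rows:
    - [[0, 0, 0, 0, 20], [0, 0, 0, 0, 20], [0, 0, 0, 0, 20], [0, 0, 0, 0, 20], [0, 0, 0, 0, 20], [0, 0, 0, 0, 20], [0, 0, 0, 0, 20], [0, 0, 0, 0, 20]]
  newtons: 30

```text
clock: 8.75
ee_pos: [0.484, 0.4232, 0.0552]
eef_rot: [0.734, -0.679, -0.0, -0.0]
contact_force: [-2.4, -0.6, 4.4]
opening: 0.0284
grip_force: 31.2
```

Call:
send_rows:
  rows:
    - [[0, 0, 0.3, 0, 20], [0, 0, 0.6, 0, 20], [0, 0, 0.9, 0, 20], [0, 0, 1, 0, 20], [0, 0, 1, 0, 20], [0, 0, 1, 0, 20], [0, 0, 1, 0, 20], [0, 0, 0.2, 0, 20]]

```text
clock: 9.55
ee_pos: [0.4853, 0.4231, 0.3615]
eef_rot: [0.733, -0.68, 0.001, -0.005]
contact_force: [0.6, 0.0, 0.7]
opening: 0.0281
grip_force: 30.9
```

Call:
send_rows:
  rows:
    - [[0.18, -0.483, 0, 0.002, 20], [0.36, -0.966, 0, 0.002, 20], [0.36, -0.966, 0, 0.002, 20], [0.36, -0.966, 0, 0.002, 20], [0.36, -0.966, 0, 0.002, 20], [0.36, -0.966, 0, 0.002, 20], [0.36, -0.966, 0, 0.002, 20], [0.36, -0.966, 0, 0.002, 20], [0.36, -0.966, 0, 0.002, 20], [0.36, -0.966, 0, 0, 20], [0.18, -0.483, 0, 0, 20], [0, 0, 0, 0, 20]]

```text
clock: 10.75
ee_pos: [0.6598, -0.0508, 0.3525]
eef_rot: [0.751, -0.66, -0.001, 0.001]
contact_force: [-0.1, -0.3, -1.6]
opening: 0.0282
grip_force: 30.9
```

Run:
```python
from h import *
w,o=wrist(); print(o["ee_pos"].round(4),o["eef_rot"].round(4),o["opening"],o["q"].round(2))
x,f=fit([w],wellpts(),np.array([.663,.003,.133]),(.01,.01,.04)); print("warmer",x.round(4),round(f,1))
for a in models.mark_of(w,"warmer")[:1]: print(ray_z(w,a["pixel"],0).round(4),a["score"])
im=w["img"].copy()
for u in proj(w,place(wellpts(),x)): cv2.circle(im,tuple(int(round(v)) for v in u),0,(255,0,0),-1)
cv2.imwrite("pics/w2.png",im[:,:,::-1])
```

```text
[ 0.6598 -0.0508  0.3525] [ 0.7509 -0.6604 -0.0008  0.0013] 0.028240361086161268 [ 0.16  0.52  0.82  0.   -1.87 -0.03]
warmer [6.647e-01 6.000e-04 1.222e-01] -91.9
[0.6618 0.0043 0.    ] 0.62
```

View pics/w2.png

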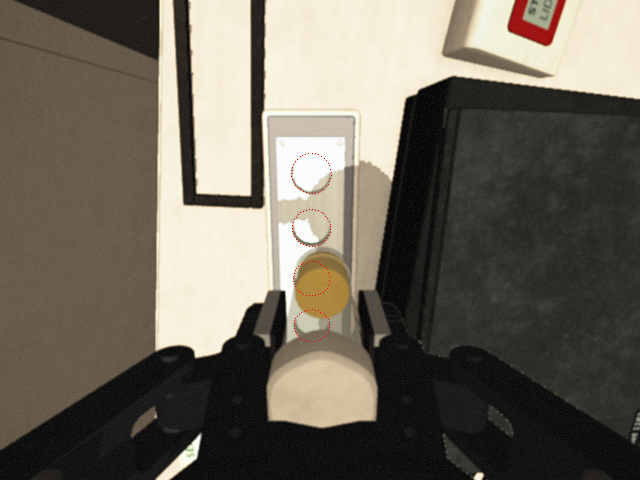

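The well circles match wells 3 and 4 at (311,227) and (311,173), and the held tube hides the other two. Top and wrist agree within 2 mm, so I'll use the mean.

Call:
send_rows:
  rows:
    - [[-0.03, 0.5, 0, 0, 20], [-0.04, 0.8, 0, 0, 20], [-0.04, 0.8, 0, 0, 20], [-0.02, 0.5, 0, 0, 20], [0, 0, 0, 0, 20], [0, 0, 0, 0, 20], [0, 0, 0, 0, 20]]

```text
clock: 11.55
ee_pos: [0.6524, 0.0829, 0.3551]
eef_rot: [0.753, -0.658, 0.0, -0.0]
contact_force: [-0.7, -0.1, 0.2]
opening: 0.0285
grip_force: 30.9
```

Call:
send_rows:
  rows:
    - [[0.024, -0.012, -0.6, 0, 20], [0, 0, -0.8, 0, 20], [0, 0, -0.8, 0, 20], [0, 0, -0.8, 0, 20], [0, 0, -0.5, 0, 20], [0, 0, -0.2, 0, 20], [0, 0, -0.1, 0, 20], [0, 0, -0.1, 0, 20], [0, 0, -0.1, 0, 20], [0, 0, -0.1, 0, 20], [0, 0, 0, 0, 20]]

```text
clock: 12.65
ee_pos: [0.6536, 0.0825, 0.1494]
eef_rot: [0.753, -0.658, -0.0, 0.0]
contact_force: [0.4, -0.5, 0.2]
opening: 0.0283
grip_force: 30.9
```

Call:
send_rows:
  rows:
    - [[0, 0, -0.03, 0, 20], [0, 0, 0, 0, 20], [0, 0, 0, 0, 60], [0, 0, 0, 0, 60], [0, 0, 0, 0, 60], [0, 0, 0, 0, 60], [0, 0, 0.3, 0, 60], [0, 0, 0.7, 0, 60], [0, 0, 1, 0, 60], [0, 0, 1, 0, 60], [0, 0, 1, 0, 60]]

```text
clock: 13.75
ee_pos: [0.6532, 0.0821, 0.3508]
eef_rot: [0.753, -0.659, 0.0, -0.0]
contact_force: [2.7, 0.1, 1.2]
opening: 0.0597
grip_force: 0.0
```

Call:
send_rows:
  rows:
    - [[0, -0.9, 0, 0, 60], [0, -0.9, 0, 0, 60], [0, -0.9, 0, 0, 60], [0, 0, 0, 0, 60], [0, 0, 0, 0, 60], [0, 0, 0, 0, 60]]

```text
clock: 14.35
ee_pos: [0.6538, -0.052, 0.3481]
eef_rot: [0.753, -0.658, -0.0, -0.0]
contact_force: [0.4, 0.6, -0.6]
opening: 0.0602
grip_force: 0.0
```

Run:
```python
from h import *
w,o=wrist(); print(o["ee_pos"].round(4),o["eef_rot"].round(4),o["opening"])
x,f=fit([w],wellpts(),np.array([.664,.002,.128]),(.008,.008,.03)); print("warmer",x.round(4),round(f,1))
x2,f=fit([w],wellpts()[40:],np.array([.664,.002,.128]),(.008,.008,.03)); print("wells 2-4",x2.round(4),round(f,1))
for n in("warmer","tube"):
  for a in models.mark_of(w,n)[:1]: print(n,ray_z(w,a["pixel"],.1 if n=="tube" else 0).round(4),a["score"])
im=w["img"].copy()
for u in proj(w,place(wellpts(),x)): cv2.circle(im,tuple(int(round(v)) for v in u),0,(255,0,0),-1)
cv2.imwrite("pics/w3.png",im[:,:,::-1])
```

```text
[ 0.6538 -0.052   0.3481] [ 7.527e-01 -6.583e-01 -1.000e-04 -1.000e-04] 0.06017743263525956
warmer [6.646e-01 5.000e-04 1.262e-01] -134.3
wells 2-4 [6.646e-01 2.000e-04 1.269e-01] -128.7
warmer [0.6682 0.0043 0.    ] 0.97
tube [0.6543 0.0813 0.1   ] 0.63
```

View pics/w3.png

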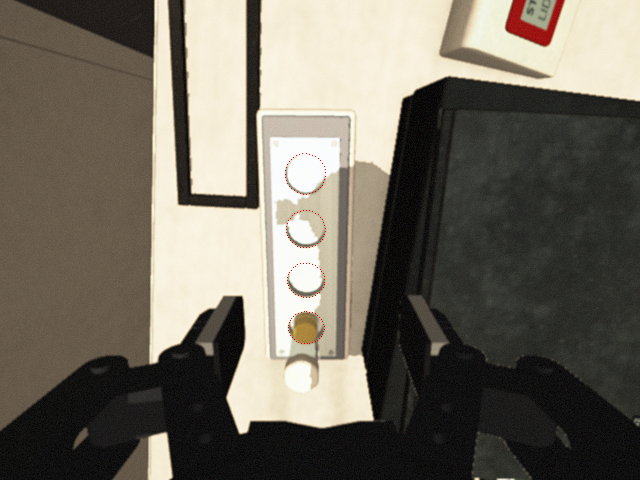

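Fit is right on all four wells, and the tube stands in well 1 (amber liquid at (304,330)). Now the vial, gripped 6 mm to the right of its axis so the gripper body clears the tube.

Call:
send_rows:
  rows:
    - [[-0.18, 0.42, 0, -0.002, 70], [-0.33, 0.842, 0, -0.002, 70], [-0.33, 0.842, 0, -0.002, 70], [-0.33, 0.842, 0, -0.002, 80], [-0.33, 0.842, 0, -0.002, 80], [-0.33, 0.842, 0, -0.002, 80], [-0.33, 0.842, 0, -0.002, 80], [-0.33, 0.842, 0, -0.002, 80], [-0.33, 0.842, 0, -0.002, 80], [-0.33, 0.842, 0, -0.001, 80], [-0.165, 0.42, 0, 0, 80], [0, 0, -0.8, 0, 80]]

```text
clock: 15.7
ee_pos: [0.488, 0.3734, 0.3124]
eef_rot: [0.734, -0.679, 0.0, -0.005]
contact_force: [0.4, 0.7, 0.5]
opening: 0.0804
grip_force: 0.0
```

Call:
send_rows:
  rows:
    - [[0, 0, -0.9, 0, 80], [0, 0, -0.9, 0, 80], [0, 0, -0.9, 0, 80], [0, 0, 0, 0, 80], [0, 0, 0, 0, 80]]

```text
clock: 16.2
ee_pos: [0.4882, 0.3688, 0.1745]
eef_rot: [0.733, -0.68, 0.001, -0.0]
contact_force: [0.8, -0.3, 1.8]
opening: 0.08
grip_force: 0.0
```

Call:
send_rows:
  rows:
    - [[0, 0, -0.6, 0, 80], [0, 0, -0.8, 0, 80], [0, 0, -0.7, 0, 80], [0, 0, -0.4, 0, 80], [0, 0, -0.2, 0, 80], [0, 0, -0.11, 0, 80], [0, 0, 0, 0, 80], [0, 0, 0, 0, 80]]

```text
clock: 17.0
ee_pos: [0.4891, 0.3694, 0.0347]
eef_rot: [0.733, -0.681, 0.0, -0.002]
contact_force: [-0.6, -0.5, 0.4]
opening: 0.0798
grip_force: 0.0
```

Call:
send_rows:
  rows:
    - [[0, 0, 0, 0, 20], [0, 0, 0, 0, 20], [0, 0, 0, 0, 20], [0, 0, 0, 0, 20], [0, 0, 0, 0, 20], [0, 0, 0, 0, 20], [0, 0, 0, 0, 20], [0, 0, 0, 0, 20]]

```text
clock: 17.8
ee_pos: [0.4882, 0.3685, 0.0332]
eef_rot: [0.733, -0.681, 0.0, -0.0]
contact_force: [-1.7, -1.1, 4.8]
opening: 0.0288
grip_force: 29.8
```

Call:
send_rows:
  rows:
    - [[0, 0, 0.3, 0, 20], [0, 0, 0.6, 0, 20], [0, 0, 0.9, 0, 20], [0, 0, 1, 0, 20], [0, 0, 1, 0, 20], [0, 0, 1, 0, 20], [0, 0, 1, 0, 20], [0, 0, 0.6, 0, 20], [0.217, -0.4335, 0, 0.0022, 20], [0.434, -0.867, 0, 0.0022, 20], [0.434, -0.867, 0, 0.0022, 20], [0.434, -0.867, 0, 0.0022, 20]]

```text
clock: 19.0
ee_pos: [0.5644, 0.2154, 0.352]
eef_rot: [0.742, -0.67, -0.0, 0.0]
contact_force: [0.9, 0.6, -0.7]
opening: 0.0287
grip_force: 29.8
```

Call:
send_rows:
  rows:
    - [[0.434, -0.867, 0, 0.0022, 20], [0.434, -0.867, 0, 0.0022, 20], [0.434, -0.867, 0, 0.0022, 20], [0.434, -0.867, 0, 0.002, 20], [0.217, -0.4335, 0, 0, 20], [0, 0, 0, 0, 20], [0, 0, 0, 0, 20], [0, 0, 0, 0, 20]]

```text
clock: 19.8
ee_pos: [0.6614, 0.0224, 0.3525]
eef_rot: [0.751, -0.66, -0.0, 0.0]
contact_force: [0.3, 0.1, -0.5]
opening: 0.0287
grip_force: 29.8
```

Call:
send_rows:
  rows:
    - [[0, -0.01, -0.6, 0, 20], [0, 0, -0.9, 0, 20], [0, 0, -0.9, 0, 20], [0, 0, -0.9, 0, 20], [0, 0, -0.5, 0, 20], [0, 0, -0.2, 0, 20], [0, 0, -0.15, 0, 20], [0, 0, -0.1, 0, 20], [0, 0, -0.1, 0, 20], [0, 0, -0.1, 0, 20], [0, 0, -0.05, 0, 20], [0, 0, 0, 0, 20]]

```text
clock: 21.0
ee_pos: [0.6615, 0.021, 0.1275]
eef_rot: [0.751, -0.66, -0.0, 0.0]
contact_force: [0.0, -0.1, -0.6]
opening: 0.0285
grip_force: 29.8
```

Call:
send_rows:
  rows:
    - [[0, 0, -0.03, 0, 20], [0, 0, 0, 0, 20], [0, 0, 0, 0, 50], [0, 0, 0, 0, 50], [0, 0, 0, 0, 50], [0, 0, 0, 0, 50], [0, 0, 0.3, 0, 50], [0, 0, 0.7, 0, 50], [0, 0, 1, 0, 50], [0, 0, 1, 0, 50], [0, 0, 1, 0, 50], [0, 0, 0.6, 0, 50]]

```text
clock: 22.2
ee_pos: [0.6617, 0.0205, 0.3614]
eef_rot: [0.751, -0.661, 0.002, -0.002]
contact_force: [0.2, 1.0, 0.1]
opening: 0.0499
grip_force: 0.0
```

Call:
send_rows:
  rows:
    - [[-0.34, 0.61, 0, 0.0468, 80], [-0.34, 0.61, 0, 0.0468, 80], [-0.34, 0.61, 0, 0.0468, 80], [-0.34, 0.61, 0, 0.0468, 80], [-0.34, 0.61, 0, 0.0468, 80], [-0.34, 0.61, 0, 0.0468, 80], [-0.34, 0.61, 0, 0.0468, 80], [-0.34, 0.61, 0, 0.0468, 80], [-0.34, 0.61, 0, 0.0468, 80], [-0.34, 0.61, 0, 0.0468, 80], [0, 0, 0, 0.0468, 80], [0, 0, 0, 0.0468, 80]]

```text
clock: 23.4
ee_pos: [0.4909, 0.3271, 0.3562]
eef_rot: [0.986, 0.164, -0.0, 0.0]
contact_force: [0.3, -0.6, 0.1]
opening: 0.08
grip_force: 0.0
```

Call:
send_rows:
  rows:
    - [[0, 0, 0, 0.0468, 80], [0, 0, 0, 0.0468, 80], [0, 0, 0, 0.0468, 80], [0, 0, 0, 0.0468, 80], [0, 0, 0, 0.0468, 80], [0, 0, 0, 0.0468, 80], [0, 0, 0, 0.0468, 80], [0, 0, 0, 0.0468, 80], [0, 0, 0, 0.0468, 80], [0, 0, 0, 0, 80], [0, 0, 0, 0, 80], [0, 0, 0, 0, 80]]

```text
clock: 24.6
ee_pos: [0.4916, 0.326, 0.3563]
eef_rot: [0.682, 0.732, 0.0, 0.0]
contact_force: [0.4, 0.0, -0.7]
opening: 0.0804
grip_force: 0.0
```

Run:
```python
from h import *
w,o=wrist("w4"); print(o["ee_pos"].round(4),o["q"].round(3)); R=Ro.from_quat(o["eef_rot"]).as_matrix(); print("tool y ang",np.arctan2(R[1,1],R[0,1]),"toolx",R[:,0].round(2))
P=np.vstack([rackpts()]+[circle(.026,.0215,(0,y)) for y in(.072,.024,-.024,-.072)])
x,f=fit([w],P,np.array([.4895,.351,.075]),(.008,.008,.04)); print("rack",x.round(4),round(f,1))
for n in("oil_bottle","dropper","cup_oil_bottle","cup_dropper"):
  for a in models.mark_of(w,n)[:1]: print(n,ray_z(w,a["pixel"],.008 if n[0]!="c" else .004).round(4),a["score"])
x=np.array([.4895,.351,.075]); im=w["img"].copy()
for u in proj(w,place(P,x)): cv2.circle(im,tuple(int(round(v)) for v in u),0,(255,0,0),-1)
cv2.imwrite("pics/w4.png",im[:,:,::-1])
```

```text
[0.4916 0.326  0.3563] [ 0.85   0.346  0.548  0.    -1.772  2.362]
tool y ang 0.07116163638217628 toolx [-0.07  1.    0.  ]
rack [0.489  0.3521 0.0757] -109.4
oil_bottle [0.4922 0.3278 0.008 ] 0.7
dropper [0.4965 0.2803 0.008 ] 0.64
cup_oil_bottle [0.4893 0.3269 0.004 ] 0.69
cup_dropper [0.4954 0.2788 0.004 ] 0.84
```

View pics/w4.png

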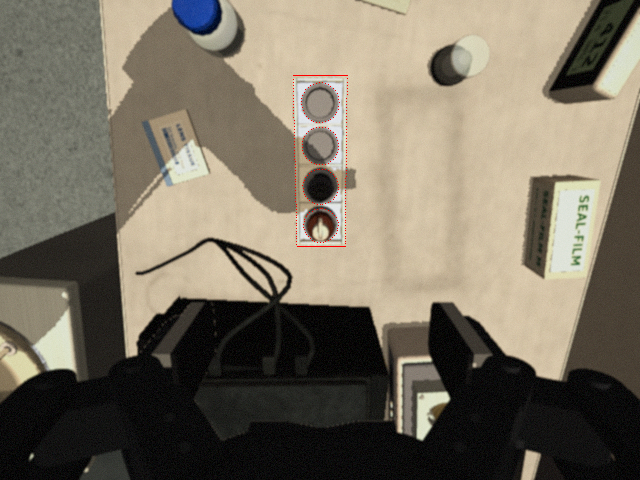

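The view from the other side confirms the rack pose. Down to the oil bottle.

Call:
send_rows:
  rows:
    - [[0, 0.03, -0.6, 0, 80], [0, 0, -1, 0, 80], [0, 0, -1, 0, 80], [0, 0, -1, 0, 80], [0, 0, -1, 0, 80], [0, 0, -0.8, 0, 80], [0, 0, -0.6, 0, 80], [0, 0, -0.3, 0, 80], [0, 0, -0.14, 0, 80], [0, 0, 0, 0, 80], [0, 0, 0, 0, 80]]

```text
clock: 25.95
ee_pos: [0.4923, 0.3281, 0.0354]
eef_rot: [0.68, 0.733, 0.001, 0.0]
contact_force: [-0.9, -0.6, 0.3]
opening: 0.0799
grip_force: 0.0
```

Call:
send_rows:
  rows:
    - [[0, 0, 0, 0, 20], [0, 0, 0, 0, 20], [0, 0, 0, 0, 20], [0, 0, 0, 0, 20], [0, 0, 0, 0, 20], [0, 0, 0, 0, 20], [0, 0, 0, 0, 20], [0, 0, 0, 0, 20]]

```text
clock: 26.75
ee_pos: [0.4917, 0.3277, 0.0348]
eef_rot: [0.68, 0.733, 0.0, 0.0]
contact_force: [-1.9, 0.3, 6.4]
opening: 0.0278
grip_force: 29.6
```

Call:
send_rows:
  rows:
    - [[0, 0, 0.3, 0, 20], [0, 0, 0.6, 0, 20], [0, 0, 0.9, 0, 20], [0, 0, 1, 0, 20], [0, 0, 1, 0, 20], [0, 0, 1, 0, 20], [0, 0, 1, 0, 20], [0, 0, 0.6, -0.0468, 20], [0, 0, 0, -0.0468, 20], [0, 0, 0, -0.0468, 20], [0, 0, 0, -0.0468, 20], [0, 0, 0, -0.0468, 20]]

```text
clock: 27.95
ee_pos: [0.4917, 0.3276, 0.3536]
eef_rot: [0.9, 0.437, -0.0, 0.0]
contact_force: [0.6, 0.6, -0.3]
opening: 0.0282
grip_force: 29.8
```

Call:
send_rows:
  rows:
    - [[0.352, -0.707, 0, -0.0468, 20], [0.352, -0.707, 0, -0.0468, 20], [0.352, -0.707, 0, -0.0468, 20], [0.352, -0.707, 0, -0.0468, 20], [0.352, -0.707, 0, -0.0468, 20], [0.352, -0.707, 0, -0.0468, 20], [0.352, -0.707, 0, -0.0468, 20], [0.352, -0.707, 0, -0.0468, 20], [0.352, -0.707, 0, -0.0468, 20], [0.352, -0.707, 0, -0.0468, 20], [0, 0, 0, -0.0468, 20], [0, 0, 0, -0.0468, 20]]

```text
clock: 29.15
ee_pos: [0.6683, -0.0275, 0.3525]
eef_rot: [0.908, -0.418, -0.001, 0.001]
contact_force: [-0.8, 0.7, -0.5]
opening: 0.0283
grip_force: 29.8
```

Call:
send_rows:
  rows:
    - [[0, 0, 0, -0.0468, 20], [0, 0, 0, -0.0468, 20], [0, 0, 0, -0.0468, 20], [0, 0, 0, -0.0468, 20], [0, 0, 0, 0, 20], [0, 0, 0, 0, 20], [0, 0, 0, 0, 20]]

```text
clock: 29.85
ee_pos: [0.6677, -0.026, 0.3539]
eef_rot: [0.752, -0.659, -0.0, 0.0]
contact_force: [0.4, 0.4, 0.0]
opening: 0.0282
grip_force: 29.8
```

Call:
send_rows:
  rows:
    - [[0, 0, -0.6, 0, 20], [0, 0, -0.9, 0, 20], [0, 0, -0.9, 0, 20], [0, 0, -0.9, 0, 20], [0, 0, -0.5, 0, 20], [0, 0, -0.2, 0, 20], [0, 0, -0.15, 0, 20], [0, 0, -0.1, 0, 20], [0, 0, -0.1, 0, 20], [0, 0, -0.1, 0, 20], [0, 0, -0.05, 0, 20], [0, 0, 0, 0, 20]]

```text
clock: 31.05
ee_pos: [0.6675, -0.0259, 0.129]
eef_rot: [0.751, -0.66, -0.0, 0.0]
contact_force: [-1.0, -0.1, -0.8]
opening: 0.0282
grip_force: 29.8
```

Call:
send_rows:
  rows:
    - [[0, 0, -0.03, 0, 20], [0, 0, 0, 0, 20], [0, 0, 0, 0, 50], [0, 0, 0, 0, 50], [0, 0, 0, 0, 50], [0, 0, 0, 0, 50], [0, 0, 0.3, 0, 50], [0, 0, 0.7, 0, 50], [0, 0, 1, 0, 50], [0, 0, 1, 0, 50], [0, 0, 1, 0, 50], [0, 0, 0.6, 0, 50]]

```text
clock: 32.25
ee_pos: [0.6676, -0.0265, 0.3629]
eef_rot: [0.751, -0.661, 0.003, -0.002]
contact_force: [0.9, 0.0, 0.9]
opening: 0.05
grip_force: 0.0
```

Run:
```python
from h import *
w,o=wrist("w5"); print(o["ee_pos"].round(4),o["q"].round(3))
M=np.array([.6643,.001,.127]); c,s=np.cos(M[2]),np.sin(M[2])
x,f=fit([w],wellpts()[120:],M,(.006,.006,.02)); print("well 4", place(np.array([[0,-.081,.116]]),x).round(4), place(np.array([[0,-.081,.116]]),M).round(4))
for n in N[:3]:
  for a in models.mark_of(w,n)[:1]:
    g=ray_z(w,a["pixel"],.1)[:2]-M[:2]; print(n,(np.array([[c,s],[-s,c]])@g).round(4),round(a["score"],2))
q=viewer.snapshot("top"); q["img"]=cv2.imread("pics/top.png")[:,:,::-1].copy(); sc=viewer.snapshot("scene"); sc["img"]=cv2.imread("pics/scene.png")[:,:,::-1].copy()
print("rack top refit", fit([q],rackpts(),np.array([.4892,.3515,.075]),(.004,.004,.02))[0].round(4))
```

```text
[ 0.6676 -0.0265  0.3629] [ 1.940e-01  5.420e-01  8.740e-01  1.000e-03 -1.896e+00 -6.600e-02]
well 4 [[ 0.6748 -0.0795  0.116 ]] [[ 0.6746 -0.0793  0.116 ]]
tube [0.0012 0.0836] 0.57
vial [-0.0002  0.0281] 0.88
oil_bottle [ 0.002  -0.0286] 0.86
rack top refit [0.4844 0.3541 0.0602]
```

View pics/w5.png

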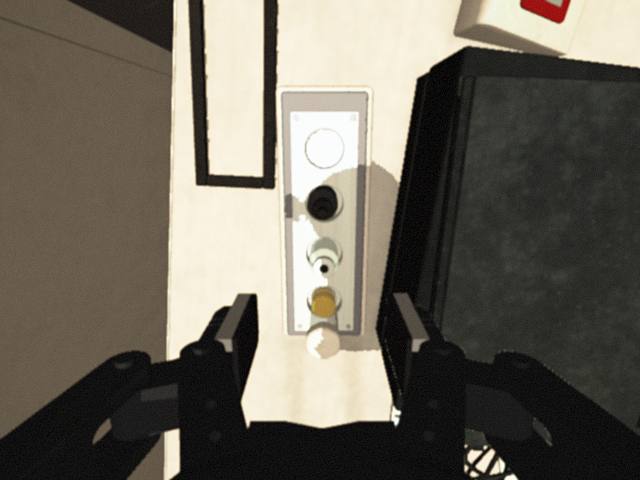

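All three vessels stand in their wells, with well 4 free at (325,148). For the dropper I'll turn the tool diagonally, keeping the camera away from the cables and the fingers clear of the spout.

Call:
send_rows:
  rows:
    - [[-0.338, 0.626, 0, 0.0466, 60], [-0.338, 0.626, 0, 0.0466, 60], [-0.338, 0.626, 0, 0.0466, 60], [-0.338, 0.626, 0, 0.0466, 60], [-0.338, 0.626, 0, 0.0466, 60], [-0.338, 0.626, 0, 0.0466, 60], [-0.338, 0.626, 0, 0.0466, 60], [-0.338, 0.626, 0, 0.0466, 60], [-0.338, 0.626, 0, 0.0466, 60], [-0.338, 0.626, 0, 0.0466, 60], [0, 0, 0, 0.0466, 60], [0, 0, 0, 0.0466, 60]]

```text
clock: 33.75
ee_pos: [0.4975, 0.2878, 0.3562]
eef_rot: [0.987, 0.16, -0.001, 0.001]
contact_force: [0.6, -0.2, 0.3]
opening: 0.0599
grip_force: 0.0
```

Call:
send_rows:
  rows:
    - [[0, 0, 0, 0.0466, 60], [0, 0, 0, 0.0466, 60], [0, 0, 0, 0.0466, 60], [0, 0, 0, 0.0466, 60], [0, 0, 0, 0.0466, 60], [0, 0, 0, 0, 60], [0, 0, 0, 0, 60], [0, 0, 0, 0, 60]]

```text
clock: 34.55
ee_pos: [0.4985, 0.2869, 0.3573]
eef_rot: [0.867, 0.498, -0.0, 0.0]
contact_force: [1.0, 0.2, -0.2]
opening: 0.0599
grip_force: 0.0
```

Run:
```python
from h import *
w,o=wrist("w6"); R=Ro.from_quat(o["eef_rot"]).as_matrix(); print(o["ee_pos"].round(4),o["q"].round(3),"toolx deg",np.degrees(np.arctan2(R[1,0],R[0,0])))
for n in("dropper","cup_dropper"):
  for a in models.mark_of(w,n)[:1]: print(n,ray_z(w,a["pixel"],.008 if n[0]!="c" else .004).round(4),a["score"])
p=viewer.snapshot("top"); s=viewer.snapshot("scene")
p["img"]=cv2.imread("pics/top.png")[:,:,::-1].copy(); s["img"]=cv2.imread("pics/scene.png")[:,:,::-1].copy()
def old(n,t,q):
    T=np.eye(4); T[:3,:3]=Ro.from_quat(q).as_matrix(); T[:3,3]=t; W=np.linalg.inv(T@np.array(w["hand_eye"]))
    return dict(img=cv2.imread(f"pics/{n}.png")[:,:,::-1].copy(),rvec=cv2.Rodrigues(W[:3,:3])[0],tvec=W[:3,3],camera_matrix=w["camera_matrix"])
pics=[p,s,w,old("w1",[.485,.2813,.3492],[.734,-.6791,0,.0014]),old("w4",[.4916,.326,.3563],[.682,.732,0,0])]
x,y,z=np.meshgrid(np.arange(.40,.50,.001),np.arange(.225,.31,.001),np.arange(.1,.21,.002),indexing="ij")
V=np.c_[x.ravel(),y.ravel(),z.ravel()]; D=np.zeros(len(V))
for q in pics:
    g=cv2.GaussianBlur(q["img"].max(2).astype(np.float32),(0,0),.6); u=proj(q,V).astype(np.float32)
    D=np.maximum(D,np.concatenate([cv2.remap(g,c[None,:,0].copy(),c[None,:,1].copy(),1)[0] for c in np.array_split(u,100)]))
V=V[(D<85)&(np.hypot(V[:,0]-.4946,V[:,1]-.2797)>.019)]
tx=R[:2,0]; ty=R[:2,1]; rel=V[:,:2]-[.4946,.2797]
for a in np.arange(.1,.21,.01):
    k=(V[:,2]>=a)&(V[:,2]<a+.01)&(abs(rel@ty)<.05)
    if k.sum(): i=(rel[k]@-tx).argmin(); print(round(a,3),k.sum(),"mean",V[k,:2].mean(0).round(3),"closest",V[k][i].round(3),"lateral",round((rel[k]@-tx)[i],4))
```

```text
[0.4985 0.2869 0.3573] [ 0.794  0.314  0.505 -0.    -1.762  1.82 ] toolx deg 59.77107578144502
dropper [0.4941 0.2803 0.008 ] 0.73
cup_dropper [0.4949 0.2786 0.004 ] 0.78
0.1 116 mean [0.437 0.255] closest [0.444 0.261 0.108] lateral 0.0416
0.11 271 mean [0.44  0.257] closest [0.446 0.263 0.118] lateral 0.0389
0.12 297 mean [0.442 0.256] closest [0.453 0.263 0.128] lateral 0.0354
0.13 316 mean [0.446 0.256] closest [0.459 0.263 0.138] lateral 0.0324
0.14 391 mean [0.451 0.253] closest [0.461 0.264 0.144] lateral 0.0305
0.15 584 mean [0.448 0.248] closest [0.465 0.262 0.152] lateral 0.0302
0.16 684 mean [0.452 0.243] closest [0.466 0.254 0.16 ] lateral 0.0366
0.17 858 mean [0.455 0.24 ] closest [0.454 0.261 0.172] lateral 0.0366
0.18 497 mean [0.454 0.235] closest [0.46 0.25 0.18] lateral 0.0431
0.19 292 mean [0.459 0.233] closest [0.456 0.253 0.198] lateral 0.0425
0.2 314 mean [0.457 0.234] closest [0.454 0.245 0.206] lateral 0.0504
```

View pics/w6.png

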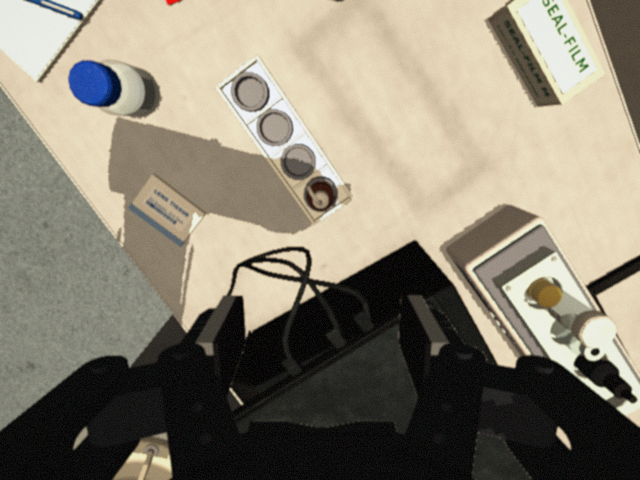

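The closest cable surface is about 30 mm from the dropper axis in the lateral direction. I'll turn a little further, use a 9 mm off-centre grip, and go down in stages while watching the force.

Call:
send_rows:
  rows:
    - [[0.022, 0.006, -0.5, -0.0222, 60], [0, 0, -0.9, 0, 60], [0, 0, -0.9, 0, 60], [0, 0, -0.9, 0, 60], [0, 0, -0.9, 0, 60], [0, 0, -0.6, 0, 60], [0, 0, -0.4, 0, 60], [0, 0, 0, 0, 60], [0, 0, 0, 0, 60]]

```text
clock: 35.7
ee_pos: [0.5002, 0.2875, 0.1035]
eef_rot: [0.883, 0.469, 0.0, 0.0]
contact_force: [0.1, 0.1, 2.1]
opening: 0.0598
grip_force: 0.0
```

Call:
send_rows:
  rows:
    - [[0, 0, -0.2, 0, 60], [0, 0, -0.2, 0, 60], [0, 0, -0.2, 0, 60], [0, 0, 0, 0, 60]]

```text
clock: 36.1
ee_pos: [0.4987, 0.2866, 0.0709]
eef_rot: [0.883, 0.469, -0.002, 0.0]
contact_force: [-0.2, 0.1, -0.4]
opening: 0.0601
grip_force: 0.0
```

Call:
send_rows:
  rows:
    - [[0, 0, -0.2, 0, 60], [0, 0, -0.2, 0, 60], [0, 0, 0, 0, 60]]

```text
clock: 36.4
ee_pos: [0.4987, 0.2866, 0.0508]
eef_rot: [0.883, 0.469, -0.002, 0.0]
contact_force: [-0.8, -0.5, -1.1]
opening: 0.0599
grip_force: 0.0
```

Call:
send_rows:
  rows:
    - [[0, 0, -0.2, 0, 60], [0, 0, -0.1, 0, 60], [0, 0, 0, 0, 60], [0, 0, 0, 0, 60]]

```text
clock: 36.8
ee_pos: [0.4998, 0.2873, 0.0377]
eef_rot: [0.883, 0.469, -0.0, 0.0]
contact_force: [0.4, -0.2, 0.1]
opening: 0.0601
grip_force: 0.0
```

Call:
send_rows:
  rows:
    - [[0, 0, -0.05, 0, 60], [0, 0, 0, 0, 60], [0, 0, 0, 0, 60]]

```text
clock: 37.1
ee_pos: [0.4997, 0.2874, 0.0353]
eef_rot: [0.883, 0.469, 0.0, -0.0]
contact_force: [0.8, -0.4, 0.6]
opening: 0.06
grip_force: 0.0
```

Call:
send_rows:
  rows:
    - [[0, 0, 0, 0, 20], [0, 0, 0, 0, 20], [0, 0, 0, 0, 20], [0, 0, 0, 0, 20], [0, 0, 0, 0, 20], [0, 0, 0, 0, 20], [0, 0, 0, 0, 20], [0, 0, 0, 0, 20]]
  newtons: 35

```text
clock: 37.9
ee_pos: [0.4997, 0.2876, 0.0355]
eef_rot: [0.883, 0.469, 0.0, -0.0]
contact_force: [-3.3, 1.0, 4.6]
opening: 0.03
grip_force: 34.7
```

Call:
send_rows:
  rows:
    - [[0, 0, 0.2, 0, 20], [0, 0, 0.3, 0, 20], [0, 0, 0.5, 0, 20], [0, 0, 0.8, 0, 20], [0, 0, 1, 0, 20], [0, 0, 1, 0, 20], [0, 0, 1, 0, 20], [0, 0, 1, 0, 20], [0, 0, 0.6, 0, 20], [0, 0, 0, 0, 20]]

```text
clock: 38.9
ee_pos: [0.5011, 0.2873, 0.3608]
eef_rot: [0.883, 0.469, 0.005, -0.0]
contact_force: [-0.5, 1.0, -0.5]
opening: 0.03
grip_force: 34.7
```

Call:
send_rows:
  rows:
    - [[0.18, -0.36, 0, 0.03, 20], [0.351, -0.715, 0, 0.03, 20], [0.351, -0.715, 0, 0.03, 20], [0.351, -0.715, 0, 0.03, 20], [0.351, -0.715, 0, 0.03, 20], [0.351, -0.715, 0, 0.0167, 20], [0.351, -0.715, 0, 0, 20], [0.351, -0.715, 0, 0, 20], [0.351, -0.715, 0, 0, 20], [0.351, -0.715, 0, 0, 20], [0.17, -0.355, 0, 0, 20], [0, 0, 0, 0, 20]]

```text
clock: 40.1
ee_pos: [0.6757, -0.0732, 0.3525]
eef_rot: [0.733, 0.68, -0.002, -0.001]
contact_force: [0.2, 0.3, -0.9]
opening: 0.0296
grip_force: 34.8
```

Run:
```python
from h import *
w,o=wrist("w7"); R=Ro.from_quat(o["eef_rot"]).as_matrix(); print(o["ee_pos"].round(4),o["q"].round(3),"toolx deg",np.degrees(np.arctan2(R[1,0],R[0,0])),o["opening"])
for a in models.mark_of(w,"dropper")[:2]: g=ray_z(w,a["pixel"],o["ee_pos"][2]-.0275); print("dropper in tool",(R.T@(g-o["ee_pos"])).round(4),a["score"])
sc=viewer.snapshot("scene"); 
im=np.hstack([w["img"],sc["img"][60:300,200:440].repeat(2,0).repeat(2,1)]); cv2.imwrite("pics/w7.png",cv2.resize(im,(800,343),interpolation=cv2.INTER_AREA)[:,:,::-1])
```

```text
[ 0.6757 -0.0732  0.3525] [ 0.121  0.578  0.908  0.    -1.906  2.946] toolx deg 85.72108987936352 0.029649147795242768
dropper in tool [-0.0079  0.0012  0.0275] 0.64
```

View pics/w7.png

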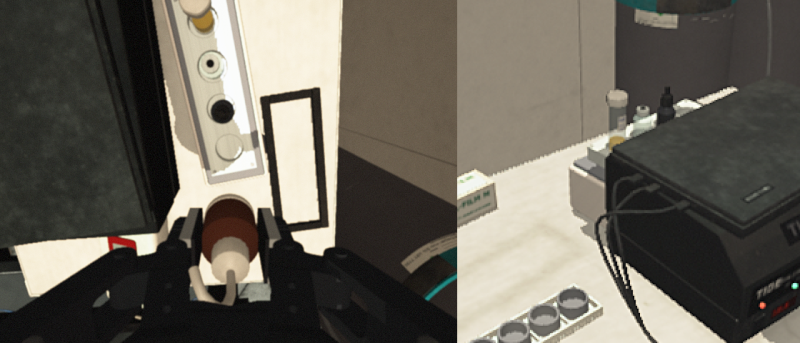

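The dropper hangs upright in the gripper, offset about 8–9 mm along tool −x as planned. I'll settle, then lower it.

Call:
send_rows:
  rows:
    - [[0, 0, -0.5, 0, 20], [0, 0, -0.9, 0, 20], [0, 0, -0.9, 0, 20], [0, 0, -0.9, 0, 20], [0, 0, -0.6, 0, 20], [0, 0, 0, 0, 20], [0, 0, 0, 0, 20], [0, 0, 0, 0, 20]]

```text
clock: 41.05
ee_pos: [0.6766, -0.0698, 0.1686]
eef_rot: [0.731, 0.682, 0.002, 0.002]
contact_force: [0.3, -0.3, -0.0]
opening: 0.0303
grip_force: 34.9
```

Call:
send_rows:
  rows:
    - [[-0.016, -0.008, -0.2, 0, 20], [0, 0, -0.2, 0, 20], [0, 0, 0, 0, 20], [0, 0, 0, 0, 20]]

```text
clock: 41.45
ee_pos: [0.6741, -0.0707, 0.1448]
eef_rot: [0.732, 0.682, -0.0, -0.0]
contact_force: [0.3, 0.2, -0.0]
opening: 0.0297
grip_force: 34.9
```

Run:
```python
from h import *
w,o=wrist(); R=Ro.from_quat(o["eef_rot"]).as_matrix(); print(o["ee_pos"].round(4),"toolx deg",np.degrees(np.arctan2(R[1,0],R[0,0])))
M=np.array([.6643,.001,.127])
im=w["img"].copy()
dc=o["ee_pos"]+R@[-.009,0,0]
for u in proj(w,place(wellpts(),M)): cv2.circle(im,tuple(int(round(v)) for v in u),0,(255,0,0),-1)
for zz in(.1,.144): 
  for u in proj(w,circle(o["ee_pos"][2]-.0275+zz-.1,.0165,dc,60)): cv2.circle(im,tuple(int(round(v)) for v in u),0,(0,255,0),-1)
cv2.imwrite("pics/w8.png",cv2.resize(im[180:480,170:470],(600,600),interpolation=cv2.INTER_NEAREST)[:,:,::-1])
```

```text
[ 0.6741 -0.0707  0.1448] toolx deg 85.94504049364414
```

View pics/w8.png

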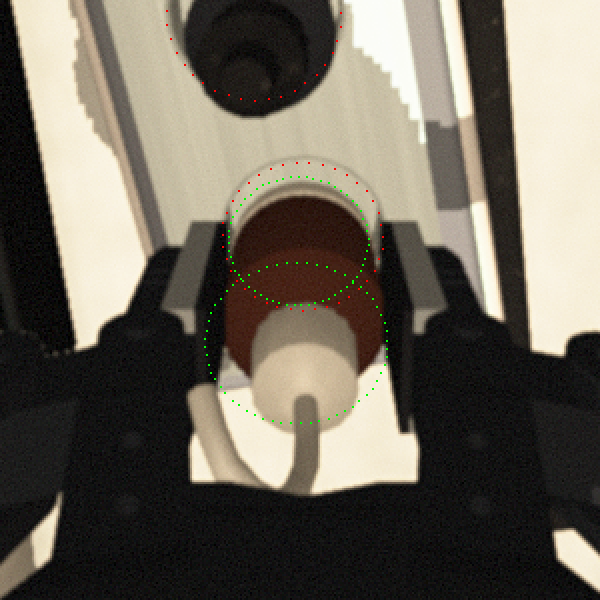

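The dropper's foot is centred over well 4 within about 1 mm. I'll lower it gently.

Call:
send_rows:
  rows:
    - [[0, 0, -0.06, 0, 20], [0, 0, -0.06, 0, 20], [0, 0, 0, 0, 20]]

```text
clock: 41.8
ee_pos: [0.6741, -0.0705, 0.1386]
eef_rot: [0.732, 0.682, -0.0, -0.0]
contact_force: [-0.3, 0.5, -0.5]
opening: 0.0298
grip_force: 34.9
```

Call:
send_rows:
  rows:
    - [[0, 0, -0.08, 0, 20], [0, 0, -0.08, 0, 20], [0, 0, 0, 0, 20], [0, 0, 0, 0, 20]]

```text
clock: 42.2
ee_pos: [0.6743, -0.0706, 0.131]
eef_rot: [0.732, 0.682, -0.0, -0.0]
contact_force: [0.4, 0.1, -0.7]
opening: 0.0294
grip_force: 34.9
```

Inside the well without contact. 3 mm further, then release.

Call:
send_rows:
  rows:
    - [[0, 0, -0.05, 0, 20], [0, 0, 0, 0, 20], [0, 0, 0, 0, 20], [0, 0, 0, 0, 52], [0, 0, 0, 0, 52], [0, 0, 0, 0, 52], [0, 0, 0, 0, 52], [0, 0, 0, 0, 52]]

```text
clock: 43.0
ee_pos: [0.6744, -0.0706, 0.1288]
eef_rot: [0.732, 0.682, 0.0, 0.0]
contact_force: [-0.6, -0.3, -0.6]
opening: 0.052
grip_force: 0.0
```

Call:
send_rows:
  rows:
    - [[0, 0, 0.2, 0, 52], [0, 0, 0.4, 0, 52], [0, 0, 0.8, 0, 52], [0, 0, 1, 0, 52], [0, 0, 1, 0, 52], [0, 0, 1, 0, 52], [-0.5, -0.5, 0.3, 0, 52], [-1, -0.5, 0, 0, 52], [-1, 0, 0, 0, 52], [0, 0, 0, 0, 52], [0, 0, 0, 0, 52], [0, 0, 0, 0, 52]]

```text
clock: 44.2
ee_pos: [0.5555, -0.1177, 0.3645]
eef_rot: [0.732, 0.682, 0.001, 0.001]
contact_force: [-0.3, -0.3, 0.2]
opening: 0.052
grip_force: 0.0
```

Run:
```python
from h import *
w,o=wrist("w9"); print(o["ee_pos"].round(4),o["q"].round(3))
M=np.array([.6643,.001,.127]); c,s=np.cos(M[2]),np.sin(M[2])
p=viewer.snapshot("top"); sc=viewer.snapshot("scene")
for v,q in(("w",w),("top",p)):
  for n in N[:4]:
    for a in models.mark_of(q,n)[:1]:
      g=ray_z(q,a["pixel"],.1)[:2]-M[:2]; print(v,n,(np.array([[c,s],[-s,c]])@g).round(4),round(a["score"],2))
im=np.hstack([cv2.resize(w["img"],(640,480)),cv2.resize(sc["img"][90:210,300:400],(400,480),interpolation=3)])
cv2.imwrite("pics/w9b.png",cv2.resize(im,(800,369),interpolation=cv2.INTER_AREA)[:,:,::-1])
```

```text
[ 0.5555 -0.1177  0.3645] [ 0.067  0.299  0.501 -0.    -1.772  3.005]
w vial [0.0033 0.0257] 0.6
w oil_bottle [ 0.0007 -0.0296] 0.62
w dropper [-0.0017 -0.0835] 0.91
top tube [-0.0035  0.0874] 0.61
top vial [0.0009 0.0252] 0.7
top oil_bottle [ 0.006  -0.0194] 0.76
top dropper [-0.0061 -0.0819] 0.83
```

View pics/w9b.png

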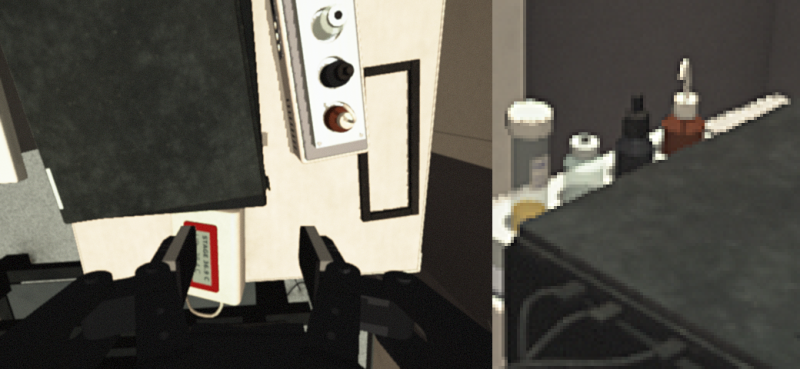

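All four stand upright in their wells in the right order: tube, vial, oil bottle, dropper. The gripper is clear of everything.

```bash
python3 -c "from cell import sign_off; print(sign_off())"
```

```text
the job is handed in; nothing more can be done
None
```

The job is handed in at about 44 s of the 128 s: tube, vial, oil bottle and dropper stand upright in the warmer's wells in that left-to-right order, by the last camera views; sign-off returned no verdict.

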